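Slide the battery pack home into its charging dock

TASK

Push the tall, heavy blue battery pack across the bench into its charging dock until it sits fully home and square against the stop; push it low, at its foot, so that it slides upright and never tips. Then push the red-balled switch lever beside the dock all the way over, towards the back, and let go. Only push with the fingertips or the outside of the fingers: never lift or carry the pack, and leave all the other things where they stand.

Things in the scene. Friction and masses are not known exactly. Their poses are not given: they have to be found in the camera images.
- pack: battery pack: tall blue case, 76 mm deep (x) x 120 wide (y) x 180 tall, black top with rubber handle (to 196), charge lights on the face towards the robot; a black foot step, 34 tall, juts 28 mm out there at the base. 0.65 to 1.0 kg, centre of mass 90 mm up; bench friction 0.48 to 0.72. Origin: under the middle of the case; +x goes into the dock. Starts 130 to 155 mm short of home, up to 30 aside, 0.2 rad askew.
- pack_push (a point): middle of the flat rear (-x) face of the pack's foot step, 66 mm behind the pack's origin and 20 mm above the bench: the place to push. The face is 120 mm wide and 34 mm tall. A level push above about 45 mm may tip the pack; down here it slides. A thick gripper body may meet the tall case above the step before the fingertips meet the step: lean the tool a little, so that the fingertips lead.
- dock: charging dock, fixed: grey housing 190 mm wide, 100 tall, whose front face is the stop, and two aluminium guide rails (30 mm tall, 144 mm apart inside) with flared mouths; no floor, the pack slides on the bench. Origin: on the bench, where the pack's origin is when fully home; x points into the dock, y left. Stop face at x = +38 mm; straight rails back to x = -17, flares to -57 mm (about 185 mm wide inside).
- switch (a joint): charging switch lever right of the dock, hinged about the dock's y axis 22 mm above the bench at dock x = -50, y = -155 mm. 0: leaning to the mouth side (dock -x); 1.0 rad: fully over to dock +x, against its end stop. Stays where it is left; about 1 N at the ball moves it. Starts at 0 to 0.1.
- switch_tip (a point): centre of the red ball, 26 mm across, on the end of the 80 mm steel switch lever; 92 mm above the bench with the lever at either end, 102 mm half-way; it travels from dock x = -88 mm to -12 mm. The grey base block (70 x 50 mm) below is 25 mm tall, 35 mm at the hinge.
- vial: bystander: small cream plastic reagent bottle with a red cap, 30x30x76 mm, beside the dock on its left (+y of the dock); origin at the centre of its underside. Leave alone.
- bottle_small: bystander: clear screw-cap bottle with a blue cap, 69x69x117 mm, to the right of the work, short of the switch; origin at the centre of its underside. Leave alone.
- cup: bystander: small clear plastic beaker, 70x73x64 mm, to the left; origin at the centre of its underside. Leave alone.
- stopper_jar: bystander: pale plastic jar with a black stopper, 56x56x160 mm, to the left, by the balance; origin at the centre of its underside. Leave alone.
- tip_box: bystander: clear box of pipette tips with a blue band, 99x127x96 mm, far right; origin at the centre of its underside. Leave alone.
- carton: bystander: small white and blue folding carton, 34x79x46 mm, far left, near the front edge; origin at the centre of its underside. Leave alone.
Things that resemble listed ones, but are neither listed nor needed, are in the scene too. What is shaped like the pack but green is not meant.

How it is judged (in metres and radians):
On the way, in this order (a step that is already met when the one before it is completed fails the run):
1. the battery pack is fully home in the dock, square and upright (x of pack in the frame of dock between -0.006 and 0.006 m and y of pack in the frame of dock between -0.018 and 0.018 m and angle between the x axis of pack and the x axis of dock, either way round below 0.08 rad and angle between pack's own z axis and vertical below 0.04 rad), for 0.2 s.
2. the switch lever is pushed all the way over (value of joint switch above 0.88 rad), for 0.2 s.
At the end, for the whole second after the job is handed in: The pack stands still on the bench in the dock, within 6 mm of its stop, between the rails (18 mm either side), square to within 0.08 rad and upright to within 0.04 rad, and the switch lever is at 0.88 rad or more of its 1.0 (all of step 1 and value of joint switch above 0.88 rad and height (world z) of pack below 0.004 m and linear speed of pack below 0.01 m/s); the robot touches nothing.
It fails at once if the battery pack tips by more than 0.12 rad (angle between pack's own z axis and vertical above 0.12 rad).
It fails at once if the battery pack is lifted off the bench (more than 8 mm) (height (world z) of pack above 0.008 m).
It fails at once if a bystander is moved by more than 20 mm (distance of any of vial, bottle_small, cup, stopper_jar, tip_box, carton from where it was at the start of the episode above 0.02 m).
It also fails if it takes over 64 s, if anything falls off the work surface, if the arm or the gripper's body presses on something with over 40 N, if the wrist force passes 120 N, or if a joint passes its speed limit or range.

ROBOT

A 6-joint arm with a two-finger parallel gripper is mounted at the origin on a cart in front of the work surface, level with it; the furniture and walls round the work are solid. World frame = base frame: x ahead of the robot, y to its left, z up, the work surface at z = 0. Lengths are in mm, angles in rad, forces in N, time in s.
With the tool pointing down it reaches from about 350 to 775 mm from the base axis. Payload 7.3 kg.
Tool frame: the origin (TCP) lies on the centre line of the jaws, within the pads' length; the fingertips stand 17 mm ahead of it and the grasp point (between the pads) lies 2 mm behind it; z points along the fingers, y is the line along which they close (so a half turn about z gives the same grasp; the last joint's range is limited). The gripper opens to 92 mm and grips with 3 to 60 N. Pads are 19 mm wide; open, the fingers measure 130 mm over their backs; the gripper's body (75 mm by 190 mm) begins 47 mm behind the grasp point.
Start: joints at [1.079, 0.342, 1.524, -0, 1.275, -0.146], TCP at [177.934, 493.946, 243.741] pointing down, gripper open.
Joint ranges: [-2.53, 2.53], [-0.77, 2.02], [0.04, 2.7], [-1, 4.14], [0.28, 2.66], [-3.11, 3.11]. Speed limits (rad/s): [2.57, 2.57, 3.14, 3.14, 3.14, 3.14].

INTERFACE

Orientations are given as [roll, pitch, yaw] about the fixed x, y, z axes, in that order (R = Rz(yaw) Ry(pitch) Rx(roll)).
In Python, from plant import bot gives the robot as it stands. The module is installed in compiled form; this text tells all that it offers.
- The arm moves only by the shell command python3 -m pendant 'ROWS'. ROWS is JSON, a list of rows, each a list of 3 entries, a list of its own where there are three numbers: the shift along the world's x, y, z as a fraction of full scale, then the turn, a rotation vector about the world's x, y, z as a fraction of full scale, then the opening, from -1 (shut) to 1 (fully open), so that 0 is half open. In form: [[[tx, ty, tz], [rx, ry, rz], claw], ...]. A call has exactly 10 rows; each row shifts and turns the commanded pose from where the row before left it; what a row does not reach is not made up. Full scale, the value 1, is 30 mm for a shift and 0.12 rad for a turn. A row lasts 1/12 s, in which the tool goes at most 41.7 mm and 7.16 degrees, less where a joint would pass 70% of its speed; a pose out of reach is approached as far as the arm can. A call with a number of a shift or a turn outside -1 to 1 is refused whole. A call with a gripper value outside its range is refused whole. The fingers move at their own pace and stop on an object; the grip force is fixed at half the most. Time passes only in rows, so rows that do not move let the fingers close, or fill a call up. It gives the time, the measured TCP pose, the force, the opening and the grip force at its end, in the units of the state.
- bot.get_obs(): the state, without advancing time (a new reading comes with each control period).
- bot.capture(name): name is "scene" or "top"; returns the picture (420x560x3 uint8, blue, green, red); there is no depth.
- bot.camera_params(name): a dict with "fovy" (degrees; the focal length in pixels is half the picture's height over the tangent of half this angle, whatever the lens; pixels are square), "cx", "cy" (the principal point, pixels), "camera_from_world" (4x4, takes a point from world to camera coordinates). Camera axes: x right, y down, z forward; pixel columns grow to the right and rows downward; lengths in mm; the calibration is good to about 2 mm. A picture is of the moment at which its call begins. camera_params takes no time and is no camera call.
- bot.close_job(): hands the job in; it is judged then, once.
The state is a dict: "time": time; "joint_positions": joint angles; "dq": joint speeds; "tau": joint torques, N m; "tool_pos": TCP position; "tcp_rot": TCP orientation; "contact_force": force on the tool from outside, world axes, zero at the start; "moment": the same for the moment, N m; "grip_width": finger opening in mm; "finger_force": force on a finger pad.
Only numpy, scipy, OpenCV 4.12 (cv2) and the standard library are available. Lean on these libraries where they do the work, as an engineer would, in place of code of your own. Each camera call takes 0.05 s, during which the arm holds its last target. There are 200 camera calls.

## Working session

There is one attempt and no reset: what is moved stays moved. The work goes in short steps, Python scripts to look and compute and a shell command to move; the robot and the scene stay as the last step left them, time stands still between calls to the robot, and variables do not carry over. Pictures are saved under pics/ and viewed, at most 10 in all, crops included, and the job is handed in when it is done.

```bash
mkdir -p pics; cat > h.py <<'E'
import numpy as np, cv2
from plant import bot
def snap(n,f):
    im=bot.capture(n); cv2.imwrite('pics/'+f+'.png',im); return im
def cam(n):
    p=bot.camera_params(n); f=210/np.tan(np.radians(p['fovy'])/2); return f,p['cx'],p['cy'],np.array(p['camera_from_world'])
def ray(n,u,v,z):
    f,cx,cy,T=cam(n); R=T[:3,:3]; c=-R.T@T[:3,3]; d=R.T@np.array([(u-cx)/f,(v-cy)/f,1]); return c+d*(z-c[2])/d[2]
def proj(n,p):
    f,cx,cy,T=cam(n); q=T[:3,:3]@np.array(p,float)+T[:3,3]; return np.array([cx+f*q[0]/q[2],cy+f*q[1]/q[2]])
E
python3 - <<'E'
from h import *
a=snap('scene','s0');b=snap('top','t0')
for n in('scene','top'):
    print(bot.camera_params(n))
print(bot.get_obs())
E
```

```text
{'fovy': 50.96849574091299, 'cx': 283.4145909079498, 'cy': 210.31459856615115, 'camera_from_world': array([[-9.02740738e-01, -4.30140463e-01,  6.19204843e-03,
         4.82700653e+02],
       [-2.76639182e-01,  5.69442579e-01, -7.74083918e-01,
         2.15883863e+02],
       [ 3.29438799e-01, -7.00510051e-01, -6.33052720e-01,
         1.42093984e+03],
       [ 0.00000000e+00,  0.00000000e+00,  0.00000000e+00,
         1.00000000e+00]])}
{'fovy': 51.47960090898956, 'cx': 282.50604228449026, 'cy': 204.96515220377873, 'camera_from_world': array([[ 1.05225509e-02, -9.99840781e-01, -1.44114181e-02,
         3.09385952e+01],
       [-9.88841871e-01, -8.26290549e-03, -1.48739633e-01,
         5.43026159e+02],
       [ 1.48596870e-01,  1.58157340e-02, -9.88771375e-01,
         1.71680123e+03],
       [ 0.00000000e+00,  0.00000000e+00,  0.00000000e+00,
         1.00000000e+00]])}
{'time': 0.1, 'joint_positions': array([ 1.07898211e+00,  3.42633435e-01,  1.52489741e+00,  9.91994947e-06,
        1.27537283e+00, -1.45978508e-01]), 'dq': array([-0.00121228, -0.00200827, -0.00106151, -0.00208936, -0.00065747,
       -0.00136043]), 'tau': array([ 2.51804049e-03, -4.32003701e+01, -2.44695336e+01,  7.19783432e-02,
        5.26324776e-02, -5.10266909e-05]), 'tool_pos': array([177.77849561, 493.64221603, 243.13301893]), 'tcp_rot': array([-3.14029695e+00, -2.00087765e-04,  2.79575392e+00]), 'contact_force': array([-0.3099027 , -0.55897969, -0.02573706]), 'moment': array([-0.05672421, -0.02388157,  0.00917371]), 'finger_force': 0.0, 'grip_width': 91.42284426845147}
```

View pics/s0.png

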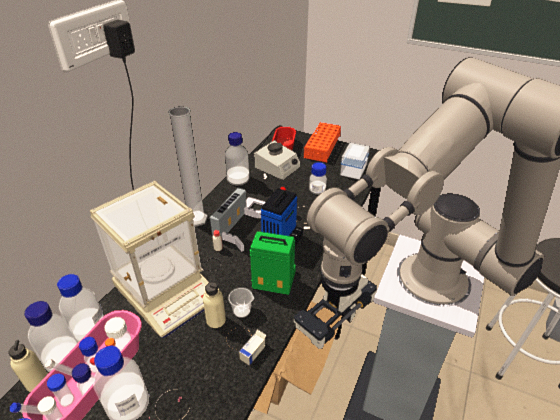

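View pics/t0.png

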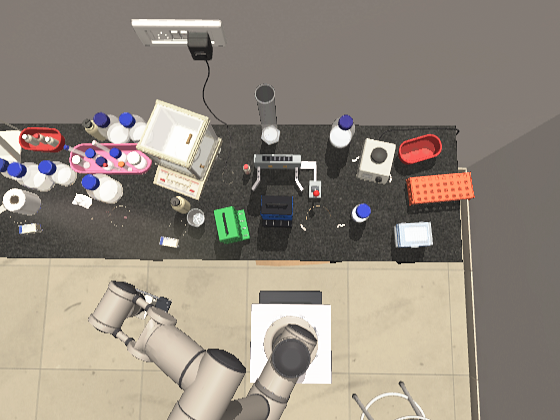

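The top view shows the dock at about (277,165), the blue pack at about (277,208), the switch ball at about (316,186), the small bottle at (361,213) and the green decoy at (231,224). I'll enlarge that area.

```bash
python3 - <<'E'
from h import *
a=cv2.imread('pics/t0.png')[140:240,220:350]
cv2.imwrite('pics/t0c.png',cv2.resize(a,None,fx=6,fy=6,interpolation=cv2.INTER_CUBIC))
E
```

```text
(no output)
```

View pics/t0c.png

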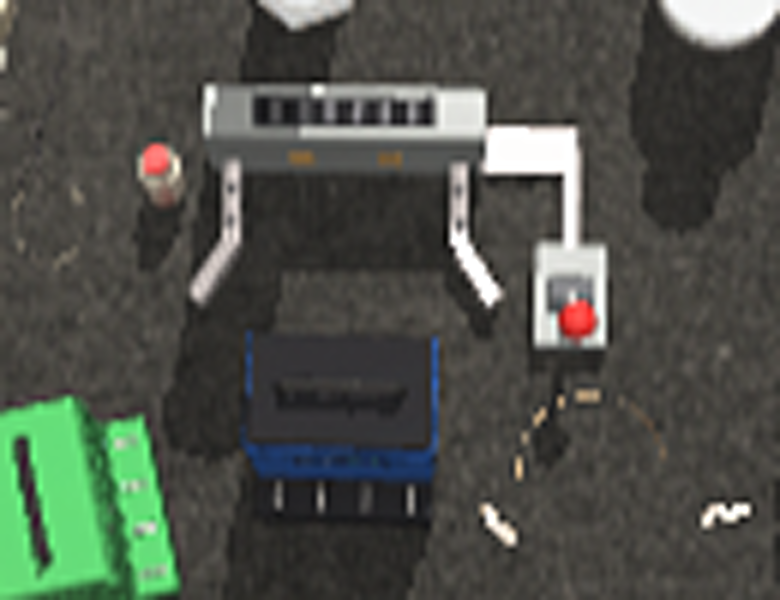

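The crop shows the pack's top from (248,334)/(438,337) to (246,446)/(436,448), the foot's rear edge at about (255,518)–(428,520), the housing's top front edge from (207,137) to (487,137), and the ball at (577,320).

```bash
python3 - <<'E'
from h import *
def P(x,y,z): return ray('top',220+(x+.5)/6-.5,140+(y+.5)/6-.5,z)[:2].round(0)
for n,x,y,z in [('packFL',248,334,180),('packFR',438,337,180),('packRL',246,446,180),('packRR',436,448,180),('footbotL',255,518,0),('footbotR',428,520,0),('foottopL',254,484,34),('foottopR',432,484,34),
 ('stopTopL',207,137,100),('stopTopR',487,137,100),('stopbotL',240,173,0),('stopbotR',450,173,0),
 ('railL',233,162,30),('railLend',233,240,30),('railR',459,162,30),('railRend',459,240,30),('flL',197,300,30),('flR',495,302,30),('ball',577,320,92),('base NL',535,347,25),('baseNR',606,347,25),('baseFL',538,243,25),('baseFR',606,243,25),('vialcap',157,158,76)]: print(n,P(x,y,z))
print(ray('top',361,211,117))
E
```

```text
packFL [558. 115.]
packFR [557.  -3.]
packRL [488. 115.]
packRR [487.  -3.]
footbotL [461. 120.]
footbotR [461.   1.]
foottopL [481. 119.]
foottopR [482.  -1.]
stopTopL [703. 149.]
stopTopR [705. -35.]
stopbotL [703. 134.]
stopbotR [704. -12.]
railL [703. 137.]
railLend [649. 136.]
railR [704. -18.]
railRend [650. -18.]
flL [607. 160.]
flR [607. -43.]
ball [584. -95.]
base NL [577. -70.]
baseNR [ 578. -119.]
baseFL [649. -72.]
baseFR [ 650. -119.]
vialcap [695. 185.]
[ 510.34757698 -266.8599818   117.        ]
```

Scale check: the pack is 118–120 mm wide and the housing 184 mm. The dock origin comes out at about (666, 58) with yaw near 0. The pack is at about (526, 58), also with yaw near 0, so it needs a straight push of about 140 mm in x. I'll move behind the foot at a safe height first.

```bash
python3 -m pendant '[[[0.55,-0.9,0.15],[0,0,0.29],0],[[0.55,-0.9,0.15],[0,0,0.29],0],[[0.55,-0.9,0.15],[0,0,0.29],0],[[0.55,-0.9,0.15],[0,0,0.29],0],[[0.55,-0.9,0.15],[0,0,0.29],0],[[0.55,-0.9,0.15],[0,0,0.29],0],[[0.55,-0.9,0.15],[0,0,0.29],0],[[0.55,-0.9,0.15],[0,0,0.29],0],[[0.55,-0.9,0.15],[0,0,0.29],0],[[0.55,-0.9,0.15],[0,0,0.29],0]]'
python3 -m pendant '[[[0.25,-0.55,0],[0,-0.29,0],0],[[0.25,-0.55,0],[0,-0.29,0],0],[[0.25,-0.55,0],[0,-0.29,0],0],[[0.25,-0.55,0],[0,-0.29,0],0],[[0.25,-0.55,0],[0,-0.29,0],0],[[0.25,-0.55,0],[0,-0.29,0],0],[[0.25,-0.55,0],[0,-0.29,0],0],[[0.25,-0.55,0],[0,-0.29,0],0],[[0.25,-0.55,0],[0,-0.29,0],0],[[0.25,-0.55,0],[0,-0.29,0],0]]'
```

```text
time: 0.93
tool_pos: [343.2, 222.5, 288.8]
tcp_rot: [-3.142, -0.0, -3.138]
contact_force: [1.1, 0.9, -0.1]
grip_width: 45.8
finger_force: 0.0
time: 1.77
tool_pos: [417.9, 58.1, 288.6]
tcp_rot: [-3.141, 0.349, -3.139]
contact_force: [0.8, -0.3, -0.3]
grip_width: 45.8
finger_force: 0.0
```

```bash
python3 -m pendant '[[[0,0,-0.85],[0,0,0],0],[[0,0,-0.85],[0,0,0],0],[[0,0,-0.85],[0,0,0],0],[[0,0,-0.85],[0,0,0],0],[[0,0,-0.85],[0,0,0],0],[[0,0,-0.85],[0,0,0],0],[[0,0,-0.85],[0,0,0],0],[[0,0,-0.85],[0,0,0],0],[[0,0,-0.85],[0,0,0],0],[[0,0,-0.85],[0,0,0],0]]'
python3 - <<'E'
from h import *
s=snap('scene','s1');t=snap('top','t1')
c=lambda a,r:cv2.resize(a[r[0]:r[1],r[2]:r[3]],(500,500),interpolation=cv2.INTER_CUBIC)
cv2.imwrite('pics/c1.png',cv2.resize(np.hstack([c(s,(180,300,220,340)),c(t,(140,240,225,325))]),(800,400)))
E
```

```text
time: 2.6
tool_pos: [428.6, 60.0, 69.0]
tcp_rot: [3.139, 0.296, -3.139]
contact_force: [-0.0, -0.1, -0.1]
grip_width: 45.8
finger_force: 0.0
```

View pics/c1.png

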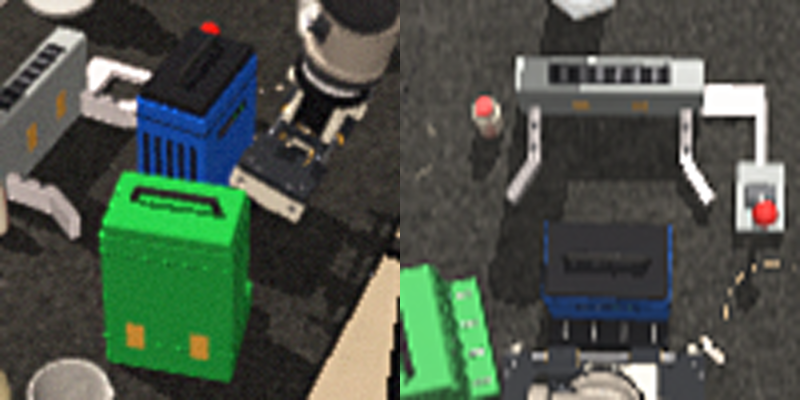

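The arm stopped short: z is 69 and the pitch slipped to 0.296, so it's probably at a joint limit near the base. The scene is otherwise unchanged. Checking the joints.

```bash
python3 - <<'E'
from h import *
o=bot.get_obs();print(o['joint_positions'].round(3),o['tool_pos'])
E
```

```text
[-0.051  0.34   2.222  0.063  0.283 -1.682] [429.89070725  59.82949549  69.25531974]
```

Joint 5 is at its lower limit (0.28). A lean of 0.2 rad still leaves the gripper body about 14 mm clear of the case, so I'll use that and descend.

```bash
python3 -m pendant '[[[0.1,0,0],[0,0.4,0],0],[[0.1,0,0],[0,0.4,0],0],[[0,0,-0.15],[0,0,0],0],[[0,0,-0.15],[0,0,0],0],[[0,0,-0.15],[0,0,0],0],[[0,0,-0.15],[0,0,0],0],[[0,0,-0.15],[0,0,0],0],[[0,0,-0.15],[0,0,0],0],[[0,0,-0.15],[0,0,0],0],[[0,0,0],[0,0,0],0]]'
python3 - <<'E'
from h import *
o=bot.get_obs();print(o['joint_positions'].round(3),o['tool_pos'],o['tcp_rot'])
E
```

```text
time: 3.53
tool_pos: [435.0, 59.9, 38.1]
tcp_rot: [3.139, 0.203, -3.139]
contact_force: [0.0, 0.8, -0.2]
grip_width: 45.8
finger_force: 0.0
[-0.046  0.437  2.16   0.035  0.343 -1.652] [435.00107808  59.89533226  38.06673581] [ 3.13945133  0.20283805 -3.13931121]
```

```bash
python3 -m pendant '[[[0.1,0,-0.06],[0,0,0],0],[[0.1,0,-0.06],[0,0,0],0],[[0.1,0,0],[0,0,0],0],[[0.1,0,0],[0,0,0],0],[[0.1,0,0],[0,0,0],0],[[0.12,0,0],[0,0,0],0],[[0.14,0,0],[0,0,0],0],[[0.16,0,0],[0,0,0],0],[[0.18,0,0],[0,0,0],0],[[0.2,0,0],[0,0,0],0]]'
python3 -m pendant '[[[0.2,0,0],[0,0,0],0],[[0.2,0,0],[0,0,0],0],[[0.2,0,0],[0,0,0],0],[[0.2,0,0],[0,0,0],0],[[0.2,0,0],[0,0,0],0],[[0.2,0,0],[0,0,0],0],[[0.16,0,0],[0,0,0],0],[[0.12,0,0],[0,0,0],0],[[0.06,0,0],[0,0,0],0],[[0,0,0],[0,0,0],0]]'
python3 - <<'E'
from h import *
s=snap('scene','s2');t=snap('top','t2')
c=lambda a,r:cv2.resize(a[r[0]:r[1],r[2]:r[3]],(500,500),interpolation=cv2.INTER_CUBIC)
cv2.imwrite('pics/c2.png',cv2.resize(np.hstack([c(s,(180,300,220,340)),c(t,(140,240,225,325))]),(800,400)))
E
```

```text
time: 4.37
tool_pos: [471.2, 60.2, 34.4]
tcp_rot: [3.139, 0.196, -3.139]
contact_force: [-10.4, 0.0, 4.1]
grip_width: 46.0
finger_force: 5.1
time: 5.2
tool_pos: [518.6, 60.1, 34.4]
tcp_rot: [3.139, 0.198, -3.139]
contact_force: [-7.3, 1.2, 0.7]
grip_width: 46.1
finger_force: 3.1
```

View pics/c2.png

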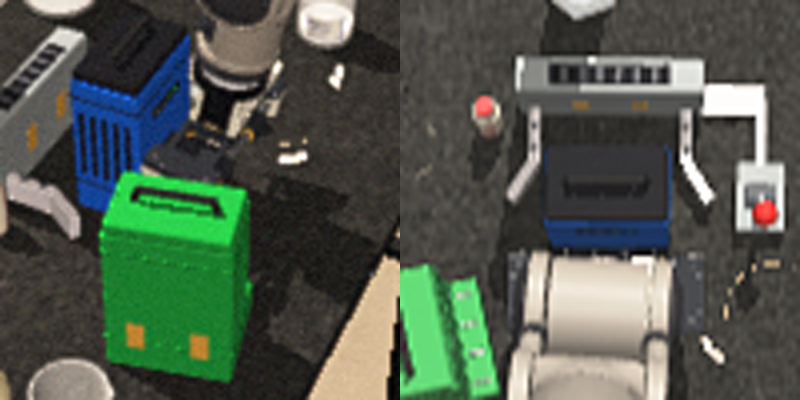

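The pack is sliding upright and square: its top edge runs (545,147)–(670,147) and it's centred between the rails. About 69 mm remain, so I'll push 58 mm more and then take finer steps.

```bash
python3 -m pendant '[[[0.1,0,0],[0,0,0],0],[[0.2,0,0],[0,0,0],0],[[0.25,0,0],[0,0,0],0],[[0.25,0,0],[0,0,0],0],[[0.25,0,0],[0,0,0],0],[[0.25,0,0],[0,0,0],0],[[0.25,0,0],[0,0,0],0],[[0.2,0,0],[0,0,0],0],[[0.13,0,0],[0,0,0],0],[[0.05,0,0],[0,0,0],0]]'
python3 -m pendant '[[[0.04,0,0],[0,0,0],0],[[0.04,0,0],[0,0,0],0],[[0.04,0,0],[0,0,0],0],[[0.04,0,0],[0,0,0],0],[[0.04,0,0],[0,0,0],0],[[0,0,0],[0,0,0],0],[[0,0,0],[0,0,0],0],[[0,0,0],[0,0,0],0],[[0,0,0],[0,0,0],0],[[0,0,0],[0,0,0],0]]'
```

```text
time: 6.13
tool_pos: [576.7, 60.1, 34.3]
tcp_rot: [3.139, 0.198, -3.139]
contact_force: [-7.7, -0.9, 3.3]
grip_width: 45.6
finger_force: 4.3
time: 6.97
tool_pos: [582.0, 60.1, 34.3]
tcp_rot: [3.139, 0.198, -3.139]
contact_force: [-8.1, 0.4, 2.4]
grip_width: 45.8
finger_force: 4.0
```

```bash
python3 -m pendant '[[[0.04,0,0],[0,0,0],0],[[0.04,0,0],[0,0,0],0],[[0.04,0,0],[0,0,0],0],[[0,0,0],[0,0,0],0],[[0,0,0],[0,0,0],0],[[0,0,0],[0,0,0],0],[[0,0,0],[0,0,0],0],[[0,0,0],[0,0,0],0],[[0,0,0],[0,0,0],0],[[0,0,0],[0,0,0],0]]'
```

```text
time: 7.8
tool_pos: [585.6, 60.1, 34.3]
tcp_rot: [3.139, 0.198, -3.139]
contact_force: [-8.7, 0.4, 2.4]
grip_width: 46.0
finger_force: 4.0
```

```bash
python3 -m pendant '[[[0.04,0,0],[0,0,0],0],[[0.04,0,0],[0,0,0],0],[[0,0,0],[0,0,0],0],[[0,0,0],[0,0,0],0],[[0,0,0],[0,0,0],0],[[0,0,0],[0,0,0],0],[[0,0,0],[0,0,0],0],[[0,0,0],[0,0,0],0],[[0,0,0],[0,0,0],0],[[0,0,0],[0,0,0],0]]'
```

```text
time: 8.63
tool_pos: [587.0, 60.2, 34.3]
tcp_rot: [3.139, 0.196, -3.139]
contact_force: [-11.8, -1.5, 7.0]
grip_width: 46.1
finger_force: 6.1
```

```bash
python3 -m pendant '[[[0.04,0,0],[0,0,0],0],[[0.04,0,0],[0,0,0],0],[[0,0,0],[0,0,0],0],[[0,0,0],[0,0,0],0],[[0,0,0],[0,0,0],0],[[0,0,0],[0,0,0],0],[[0,0,0],[0,0,0],0],[[0,0,0],[0,0,0],0],[[0,0,0],[0,0,0],0],[[0,0,0],[0,0,0],0]]'
python3 - <<'E'
from h import *
s=snap('scene','s3');t=snap('top','t3')
c=lambda a,r:cv2.resize(a[r[0]:r[1],r[2]:r[3]],(500,500),interpolation=cv2.INTER_CUBIC)
cv2.imwrite('pics/c3.png',cv2.resize(np.hstack([c(s,(180,280,200,300)),c(t,(140,240,225,325))]),(800,400)))
E
```

```text
time: 9.47
tool_pos: [587.2, 60.2, 34.2]
tcp_rot: [3.139, 0.191, -3.139]
contact_force: [-20.5, -1.9, 14.8]
grip_width: 45.8
finger_force: 10.5
```

View pics/c3.png

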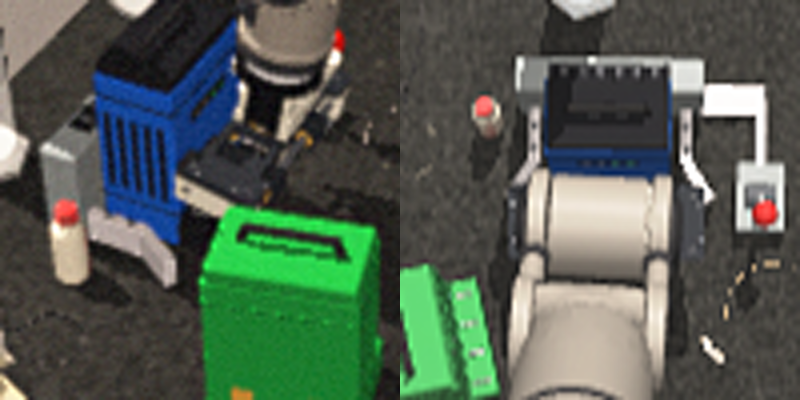

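The pack is home: the tool stopped at x=587, as predicted, and the force rose to 20 N. The top view shows it square between the rails. I'll back off, rise, turn the gripper a quarter turn so its body stays clear of the pack, and close it for the switch.

```bash
python3 -m pendant '[[[-0.05,0,0],[0,0,0],0],[[-0.1,0,0],[0,0,0],0],[[-0.2,0,0],[0,0,0],0],[[-0.3,0,0],[0,0,0],0],[[-0.4,0,0],[0,0,0],0],[[-0.4,0,0],[0,0,0],0],[[-0.4,0,0],[0,0,0],0],[[-0.4,0,0.3],[0,0,0],0],[[-0.1,0,0.7],[0,0,0],-1],[[0,0,0.9],[0,0,0],-1]]'
python3 -m pendant '[[[0,0,0.9],[0,0,0],-1],[[0,0,0.9],[0,0,0],-1],[[0,0,0.9],[0,0.2,0],-1],[[0,0,0.9],[0,0.2,0],-1],[[0,0,0.9],[0,0.2,0],-1],[[0,0,0.9],[0,0.2,0],-1],[[0,-0.4,0.2],[0,0.2,0],-1],[[0,-0.6,0],[0,0.2,0],-1],[[0,-0.6,0],[0,0.2,0],-1],[[0,-0.6,0],[0,0.2,0],-1]]'
python3 -m pendant '[[[0,-0.6,0],[0,0,-0.65],-1],[[0,-0.6,0],[0,0,-0.65],-1],[[0,-0.6,0],[0,0,-0.65],-1],[[0,-0.6,0],[0,0,-0.65],-1],[[0,-0.6,0],[0,0,-0.65],-1],[[0,-0.1,0],[0,0,-0.65],-1],[[0,0,0],[0,0,-0.65],-1],[[0,0,0],[0,0,-0.65],-1],[[0,0,0],[0,0,-0.65],-1],[[0,0,0],[0,0,-0.65],-1]]'
python3 -m pendant '[[[0,0,0],[0,0,-0.65],-1],[[0,0,0],[0,0,-0.65],-1],[[0,0,0],[0,0,-0.65],-1],[[0,0,0],[0,0,-0.65],-1],[[0,0,0],[0,0,-0.65],-1],[[0,0,0],[0,0,-0.65],-1],[[0,0,0],[0,0,-0.65],-1],[[0,0,0],[0,0,-0.65],-1],[[0,0,0],[0,0,-0.65],-1],[[0,0,0],[0,0,-0.65],-1]]'
python3 - <<'E'
from h import *
t=snap('top','t4')
cv2.imwrite('pics/c4.png',cv2.resize(t[140:240,220:350],None,fx=6,fy=6,interpolation=cv2.INTER_CUBIC))
E
```

```text
time: 10.4
tool_pos: [520.7, 59.9, 91.5]
tcp_rot: [3.139, 0.2, -3.139]
contact_force: [0.5, -0.5, 0.2]
grip_width: 37.1
finger_force: 0.0
time: 11.23
tool_pos: [522.9, -6.8, 261.0]
tcp_rot: [3.139, 0.013, -3.139]
contact_force: [0.2, 0.0, -0.9]
grip_width: 0.3
finger_force: 0.0
time: 12.07
tool_pos: [522.9, -99.4, 260.6]
tcp_rot: [3.139, 0.013, 2.36]
contact_force: [0.1, -0.1, 0.0]
grip_width: 0.7
finger_force: 0.0
time: 12.9
tool_pos: [522.9, -99.3, 260.6]
tcp_rot: [3.138, 0.013, 1.58]
contact_force: [0.4, -1.1, -0.5]
grip_width: 0.2
finger_force: 0.0
```

View pics/c4.png

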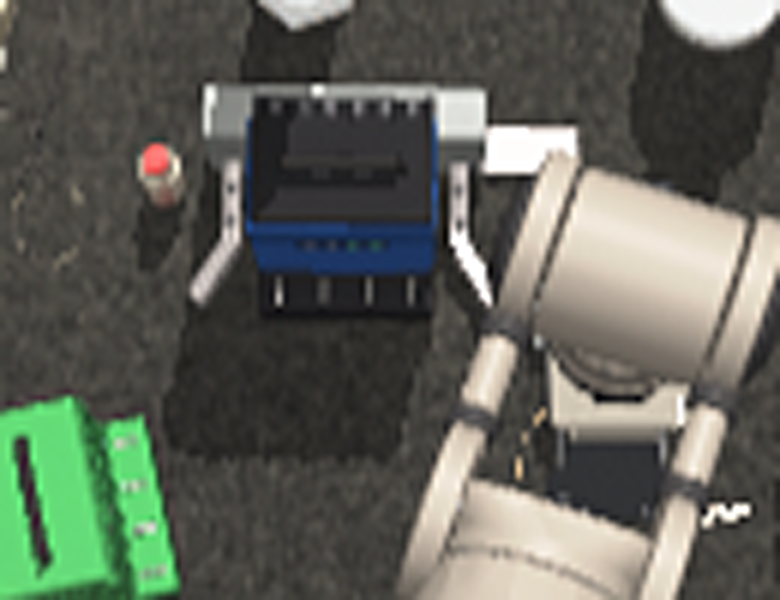

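The top view confirms that the pack is square and home between the rails. Now I'll lower the closed fingers behind the ball.

```bash
python3 -m pendant '[[[0,-0.01,-0.55],[0,0,0],-1],[[0,-0.01,-0.55],[0,0,0],-1],[[0,-0.01,-0.55],[0,0,0],-1],[[0,-0.01,-0.55],[0,0,0],-1],[[0,-0.01,-0.55],[0,0,0],-1],[[0,-0.01,-0.55],[0,0,0],-1],[[0,-0.01,-0.55],[0,0,0],-1],[[0,-0.01,-0.55],[0,0,0],-1],[[0,-0.01,-0.55],[0,0,0],-1],[[0,-0.01,-0.55],[0,0,0],-1]]'
python3 -m pendant '[[[0.2,0,0],[0,0,0],-1],[[0.25,0,0],[0,0,0],-1],[[0.25,0,0],[0,0,0],-1],[[0.25,0,0],[0,0,0],-1],[[0.25,0,0],[0,0,0],-1],[[0.25,0,0],[0,0,0],-1],[[0.25,0,0],[0,0,0],-1],[[0.25,0,0],[0,0,0],-1],[[0.15,0,0],[0,0,0],-1],[[0,0,0],[0,0,0],-1]]'
python3 - <<'E'
from h import *
s=snap('scene','s5');t=snap('top','t5')
c=lambda a,r:cv2.resize(a[r[0]:r[1],r[2]:r[3]],(500,500),interpolation=cv2.INTER_CUBIC)
cv2.imwrite('pics/c5.png',cv2.resize(np.hstack([c(s,(150,270,220,340)),c(t,(140,240,250,350))]),(800,400)))
E
```

```text
time: 13.78
tool_pos: [523.0, -102.3, 94.8]
tcp_rot: [3.138, 0.013, 1.586]
contact_force: [0.1, -0.1, -0.2]
grip_width: 0.2
finger_force: 0.0
time: 14.62
tool_pos: [586.8, -102.1, 95.3]
tcp_rot: [3.138, 0.013, 1.584]
contact_force: [0.6, -0.4, -0.7]
grip_width: 0.3
finger_force: 0.0
```

View pics/c5.png

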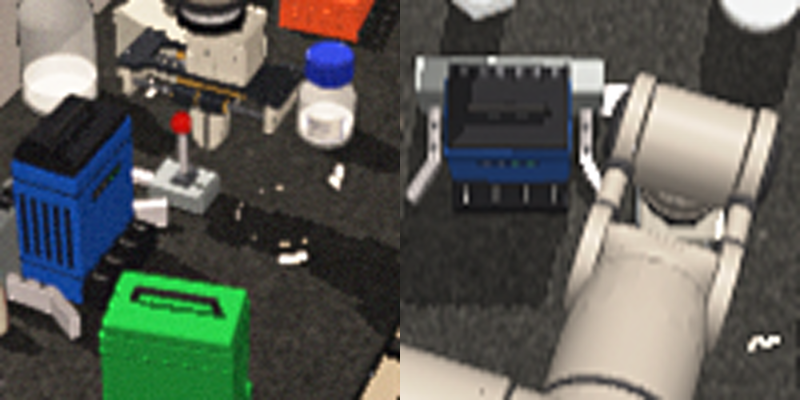

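The scene view shows the closed fingers behind the red ball (181,122), with the lever already near upright and the wrist clear of the pack. Continuing the push.

```bash
python3 -m pendant '[[[0.15,0,0],[0,0,0],-1],[[0.2,0,0],[0,0,0],-1],[[0.2,0,0],[0,0,0],-1],[[0.2,0,0],[0,0,0],-1],[[0.15,0,0],[0,0,0],-1],[[0.1,0,0],[0,0,0],-1],[[0.06,0,0],[0,0,0],-1],[[0,0,0],[0,0,0],-1],[[0,0,0],[0,0,0],-1],[[0,0,0],[0,0,0],-1]]'
python3 -m pendant '[[[0.04,0,0],[0,0,0],-1],[[0.04,0,0],[0,0,0],-1],[[0.04,0,0],[0,0,0],-1],[[0.02,0,0],[0,0,0],-1],[[0,0,0],[0,0,0],-1],[[0,0,0],[0,0,0],-1],[[0,0,0],[0,0,0],-1],[[0,0,0],[0,0,0],-1],[[0,0,0],[0,0,0],-1],[[0,0,0],[0,0,0],-1]]'
```

```text
time: 15.55
tool_pos: [617.5, -102.1, 95.5]
tcp_rot: [3.139, 0.012, 1.584]
contact_force: [0.2, -0.3, -0.8]
grip_width: 0.5
finger_force: 0.0
time: 16.38
tool_pos: [621.7, -102.1, 95.4]
tcp_rot: [3.139, 0.012, 1.584]
contact_force: [-0.3, 0.0, -0.5]
grip_width: 0.4
finger_force: 0.2
```

```bash
python3 -m pendant '[[[0.04,0,0],[0,0,0],-1],[[0.04,0,0],[0,0,0],-1],[[0.04,0,0],[0,0,0],-1],[[0.02,0,0],[0,0,0],-1],[[0,0,0],[0,0,0],-1],[[0,0,0],[0,0,0],-1],[[0,0,0],[0,0,0],-1],[[0,0,0],[0,0,0],-1],[[0,0,0],[0,0,0],-1],[[0,0,0],[0,0,0],-1]]'
```

```text
time: 17.22
tool_pos: [624.5, -102.1, 95.2]
tcp_rot: [-3.141, 0.012, 1.584]
contact_force: [-6.4, 0.1, 2.2]
grip_width: 0.5
finger_force: 3.2
```

```bash
python3 -m pendant '[[[0.04,0,0],[0,0,0],-1],[[0.04,0,0],[0,0,0],-1],[[0.02,0,0],[0,0,0],-1],[[0,0,0],[0,0,0],-1],[[0,0,0],[0,0,0],-1],[[0,0,0],[0,0,0],-1],[[0,0,0],[0,0,0],-1],[[0,0,0],[0,0,0],-1],[[0,0,0],[0,0,0],-1],[[0,0,0],[0,0,0],-1]]'
```

```text
time: 18.05
tool_pos: [625.0, -102.1, 95.1]
tcp_rot: [-3.135, 0.011, 1.584]
contact_force: [-16.4, -1.3, 7.6]
grip_width: 0.8
finger_force: 8.4
```

The lever is against its end stop: 16 N with the tool no longer advancing. I'll back off, rise and check.

```bash
python3 -m pendant '[[[-0.1,0,0],[0,0,0],-1],[[-0.3,0,0],[0,0,0],-1],[[-0.5,0,0],[0,0,0],-1],[[-0.7,0,0],[0,0,0],-1],[[-0.7,0,0],[0,0,0],-1],[[-0.7,0,0],[0,0,0],-1],[[-0.5,0,0.3],[0,0,0],-1],[[-0.2,0,0.7],[0,0,0],-1],[[0,0,0.9],[0,0,0],-1],[[0,0,0.9],[0,0,0],-1]]'
python3 -m pendant '[[[-0.4,0,0.9],[0,0,0],-1],[[-0.4,0,0.9],[0,0,0],-1],[[-0.4,-0.2,0.5],[0,0,0],-1],[[-0.5,-0.5,0],[0,0,0],-1],[[-0.5,-0.5,0],[0,0,0],-1],[[-0.5,-0.5,0],[0,0,0],-1],[[-0.5,-0.5,0],[0,0,0],-1],[[0,0,0],[0,0,0],-1],[[0,0,0],[0,0,0],-1],[[0,0,0],[0,0,0],-1]]'
python3 - <<'E'
from h import *
s=snap('scene','s6');t=snap('top','t6')
c=lambda a,r:cv2.resize(a[r[0]:r[1],r[2]:r[3]],(500,500),interpolation=cv2.INTER_CUBIC)
cv2.imwrite('pics/c6.png',cv2.resize(np.hstack([c(s,(150,270,200,320)),c(t,(140,240,235,335))]),(800,400)))
for x in (-12,-88): print(proj('top',(665+x,-96,92)))
E
```

```text
time: 18.88
tool_pos: [517.5, -102.1, 180.4]
tcp_rot: [3.139, 0.012, 1.583]
contact_force: [0.8, -0.2, 0.4]
grip_width: 0.4
finger_force: 0.0
time: 19.72
tool_pos: [422.4, -168.0, 248.7]
tcp_rot: [3.138, 0.013, 1.583]
contact_force: [0.4, 0.3, 0.6]
grip_width: 0.9
finger_force: 0.0
[316.02613913 175.71900383]
[316.04381145 194.66802966]
```

View pics/c6.png

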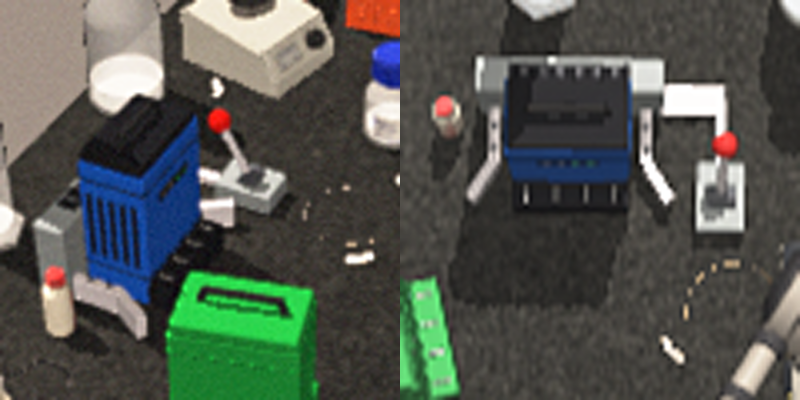

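The ball sits at about pixel (316,176), and the fully-over position projects to (316,175.7). The pack is square and home, and the robot is clear of everything, so I'm handing the job in.

```bash
python3 -c "
from plant import bot
print(bot.close_job())"
```

```text
the job is handed in; nothing more can be done
None
```

The battery pack is home and square in its dock, the switch lever is fully over to the back, and the job was handed in at about 20 s; the hand-in gave no verdict.

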